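Fill the nut box at the bench station

ROBOT

A 7-joint arm with a two-finger parallel gripper is mounted at the origin on the work surface. World frame = base frame: x ahead of the robot, y to its left, z up, the work surface at z = 0. Lengths are in m, angles in rad, forces in N, time in s.
With the tool pointing down it reaches from about 0.35 to 0.9 m from the base axis. Payload 19.9 kg.
Tool frame: the origin (TCP) lies on the centre line of the jaws, within the pads' length; the fingertips stand tcp_to_tips ahead of it and the grasp point (between the pads) lies 2 mm behind it (tcp_to_tips is the distance from the TCP to the fingertips, in m); z points along the fingers, y is the line along which they close (so a half turn about z gives the same grasp; the last joint's range is limited). The gripper opens to 85 mm and grips with 20 to 120 N. Pads are 22 mm wide; open, the fingers measure 114 mm over their backs; the gripper's body (76 mm by 85 mm) begins 54 mm behind the grasp point. The pads swing forward as they close: fully open they stand 13 mm farther back than shut.
Start: joints at [1.129, 0.417, -0.01, 1.614, 0.005, 1.111, -0.053], TCP at [0.243, -0.576, 0.248] pointing down, gripper open.
Joint ranges: [-2.81, 2.81], [-0.39, 2.02], [-1.27, 1.25], [0.06, 2.57], [-1.19, 4.33], [0.19, 2], [-2.82, 2.82]. Speed limits (rad/s): [1.89, 1.89, 2.39, 2.39, 3.01, 3.01, 3.01].

INTERFACE

Orientations are given as a 3x3 rotation matrix whose columns are the frame's x, y, z axes.
In Python, from plant import * gives the robot as it stands.
- The arm moves only by the tool move_arm, never from a script. Its argument "motion" is a list of rows, each a list of 7 numbers: the closure, from -1 (fully open) to 1 (shut), so that 0 is half open, then the shift along the tool's x, y, z in m, then the turn, a rotation vector about the tool's x, y, z in degrees. In form: [[hand, dx, dy, dz, ax, ay, az], ...]. A call has 1 to 12 rows; each row is the pose to reach, as a shift and turn from the pose commanded when the call began, along the tool's axes at that moment; what a row does not reach only later rows make up. A row lasts 1/10 s, in which the tool goes at most 50 mm and 8.59 degrees, less where a joint would pass 70% of its speed; a pose out of reach is approached as far as the arm can. A call with a gripper value outside its range is refused whole. The fingers move at their own pace and stop on an object; "grip_force" is the grip in N (left out, the last holds). Time passes only in rows, so rows that repeat a pose let the fingers close. It gives the time, the measured TCP pose, the force, the opening and the grip force at its end, in the units of the state.
- sense(): the state, without advancing time (a new reading comes with each control period).
- grab_frame(name): name is "scene" or "top" or "wrist"; returns (picture, depth): 420x560x3 uint8, red, green, blue; 420x560 float32, m along the optical axis (not along the pixel's ray), 0 where there is no reading.
- camera_info(name): a dict with "fx", "fy", "cx", "cy" (pixels), "position" and "orientation" of the camera in the world. Camera axes: x right, y down, z forward; pixel columns grow to the right and rows downward; lengths in m; the calibration is good to about 2 mm. A picture is of the moment at which its call begins: read the wrist's pose just before it. camera_info takes no time and is no camera call; for the wrist camera it gives the pose at the moment of the call.
- close_job(): hands the job in; it is judged then, once.
The state is a dict: "clock": time; "joint_pos": joint angles; "joint_vel": joint speeds; "effort": joint torques, N m; "tcp_pos": TCP position; "ee_rot": TCP orientation; "ft_force": force on the tool from outside, world axes, zero at the start; "moment": the same for the moment, N m; "finger_gap": opening from 0.0 (shut) to 1.0 (fully open); "gripper_force": force on a finger pad.
Only numpy, scipy, OpenCV 4.12 (cv2) and the standard library are available. Lean on these libraries where they do the work, as an engineer would, in place of code of your own. Each camera call takes 0.05 s, during which the arm holds its last target. There are 200 camera calls.

TASK

Push the open steel box along its rail until it sits fully home against the stop under the funnel's spout, without ramming it; then turn the lock collar's knob clockwise all the way so that its tongue lies on the white mark behind the box. Then take the scoop by its bar, tip all four nuts through the funnel into the box, and stand the empty scoop upright on the bench, leaving everything else on the bench as it is.

Things in the scene. Friction and masses are not known exactly. Their poses are not given: they have to be found in the camera images.
- station: fixed filling station. Origin on the bench top under the funnel's axis, z up. The slide rail runs along its y axis, from a rubber end stop at y = -63 mm out to y = +255 mm. Base plate 10 mm thick, 150 mm wide in x, y = -155 to +255 mm. A 40 mm square column at y = -115 mm, 185 mm tall, carries the funnel; at x = -115, y = 72 mm stands the lock collar's post, 72 mm tall.
- funnel_mouth (a point): centre of the steel funnel's rim, 190 mm above the bench, axes as the station's. Outside radius 85 mm at the rim, narrowing to a spout of radius 45 mm (from 127 down to 105 mm above the bench), wall 3 mm. It overhangs the box's rear wall when the box is home: a hand pushing there must lean away from it, towards station +y, by 25 to 45 degrees.
- carriage (a joint): travel of the open steel box along the rail towards the funnel, m: 0 = pulled fully out, 0.150 = home against the firm end stop, under the spout (box centre at station y = 150 mm minus this). Stiff slide: about 3 N moves it, it stays where it is left; the rail guides it. It has no handle.
- box_floor (a point): centre of the inner floor of the box, 35.5 mm above the bench; axes as the station's. Box outside 124 x 124 mm, walls 3 mm, rim 87.5 mm above the bench
- box_end (a point): middle of the outer face of the box's rear wall (its station +y side, away from the stop), 60 mm above the bench; the wall runs from 33 to 87 mm above the bench. Pushed here along station -y, the box goes home
- collar (a joint): angle of the lock collar on its post, rad, growing clockwise seen from above: 0 = open, its tongue (95 mm long from the axis, 16 mm wide) along station +y; 1.571 = end stop, locked, tongue along station +x over the white mark, 2 mm behind the home box's rear wall; it bears on a box left short of home. Stiff, about 2 N at the knob; stays where left
- collar_knob (a point): grip centre of the upright black knob on the collar's lever: 18 mm diameter, 60 to 105 mm above the bench (this point 85 mm), 50 mm from the collar's axis. From the axis it lies towards station (-x, -y), at 45 degrees, when open and towards (-x, +y), at 45 degrees, when locked. The lever under it is 10 mm thick, top at 60 mm
- scoop_grip (a point): centre of the scoop's wooden cross bar (14 mm in x, 86 mm in y, 24 mm high), 81 mm above the underside, over the middle of the pan. Steel pan 110 mm long (x), 86 mm wide (y), 40 mm walls at sides and back, open at the front (+x): the lip is 55 mm ahead of this point and 81 mm below. z up. About 250 g, nuts 220 g more. Nuts slide out when tipped 25 to 40 degrees
- nut0_mid (a point): centre of a steel hex nut, 30 mm across flats, 16 mm thick, 55 g; the four nuts lie in the scoop at the start
- nut1_mid (a point): centre of a steel hex nut, 30 mm across flats, 16 mm thick, 55 g; the four nuts lie in the scoop at the start
- nut2_mid (a point): centre of a steel hex nut, 30 mm across flats, 16 mm thick, 55 g; the four nuts lie in the scoop at the start
- nut3_mid (a point): centre of a steel hex nut, 30 mm across flats, 16 mm thick, 55 g; the four nuts lie in the scoop at the start
- cup: bystander: blue plastic cup, 72 mm across, 85 mm tall, origin under its centre
- offcut: bystander: block of brown wood, 90 x 50 x 30 mm, origin under its centre
- tape: bystander: black and yellow tape measure, 65 x 32 x 60 mm, origin under its centre
- chisel: bystander: hand tool with a round dark wooden handle and thin steel shank, lying, about 200 mm long
Mind the look-alikes: they are no part of the job. Leave any red look-alike of the part that bears nut0_mid alone.

How it is judged:
On the way, in this order (a step that is already met when the one before it is completed fails the run):
1. the box is fully home against the stop, the collar not yet locked (value of joint carriage above 0.147 m and value of joint collar below 1.2 rad), for 0.2 s.
2. the collar is turned to its locked mark with the box home (value of joint carriage above 0.147 m and value of joint collar above 1.48 rad), for 0.2 s.
3. all four nuts lie in the box (x of nut0_mid in the frame of box_floor between -0.06 and 0.06 m and y of nut0_mid in the frame of box_floor between -0.06 and 0.06 m and z of nut0_mid in the frame of box_floor between 0 and 0.05 m and x of nut1_mid in the frame of box_floor between -0.06 and 0.06 m and y of nut1_mid in the frame of box_floor between -0.06 and 0.06 m and z of nut1_mid in the frame of box_floor between 0 and 0.05 m and x of nut2_mid in the frame of box_floor between -0.06 and 0.06 m and y of nut2_mid in the frame of box_floor between -0.06 and 0.06 m and z of nut2_mid in the frame of box_floor between 0 and 0.05 m and x of nut3_mid in the frame of box_floor between -0.06 and 0.06 m and y of nut3_mid in the frame of box_floor between -0.06 and 0.06 m and z of nut3_mid in the frame of box_floor between 0 and 0.05 m), for 0.2 s.
At the end, for the whole second after the job is handed in: box within 4.5 mm of home (it has 2 mm of play against the tongue), collar within 0.09 rad of its end stop, all four nuts at rest inside the box, scoop released and standing upright (within 0.12 rad) on the bench (all of step 3 and value of joint carriage above 0.1455 m and value of joint collar above 1.48 rad and linear speed of each of nut0, nut1, nut2, nut3, scoop below 0.03 m/s and angle between scoop_grip's own z axis and vertical below 0.12 rad and height (world z) of scoop_grip between 0.072 and 0.09 m); the robot touches nothing.
It fails at once if the box is rammed: more than 60 N between the robot and the box (contact force between any of the arm, the fingers and carriage above 60 N).
It fails at once if a bystander is moved more than 40 mm (distance of any of cup, offcut, tape, chisel from where it was at the start of the episode above 0.04 m).
It also fails if it takes over 72 s, if anything falls off the work surface, if the arm or the gripper's body presses on something with over 40 N, if the wrist force passes 120 N, or if a joint passes its speed limit or range.

## Working session

There is one attempt and no reset: what is moved stays moved. The work goes in short steps, Python scripts to look and compute and a tool call to move; the robot and the scene stay as the last step left them, time stands still between calls to the robot, and variables do not carry over. Pictures are saved under pics/ and viewed, at most 10 in all, crops included, and the job is handed in when it is done.

Besides the shell and the picture viewer there is one more tool, called in YAML: its name, and indented under it one key for each argument. move_arm: Moves the arm, as the interface text tells. Its arguments: {"type":"object","properties":{"motion":{"type":"array"},"grip_force":{"type":"number"}},"required":["motion"]}

View pics/scene0.png

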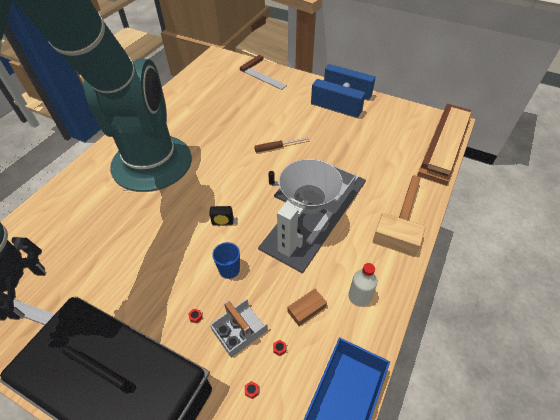

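View pics/top0.png

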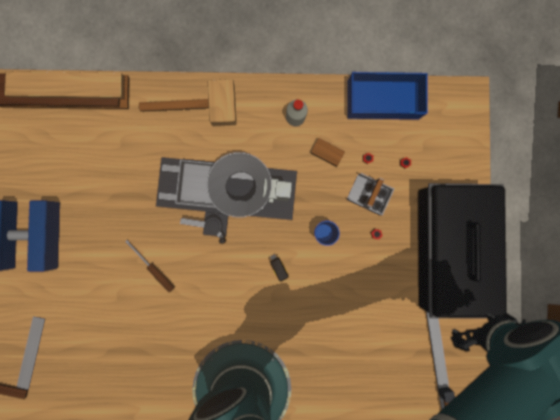

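The top view shows the station with its column on the right (283,190), funnel (240,183), box (192,183), collar post (213,225) and knob (222,240). The scoop with nuts is at (370,194). Red nut look-alikes are at (368,158), (405,162) and (376,233), and the cup is at (327,232). Next I enlarge these areas.

```bash
cat > h.py <<'E'
from plant import *
import cv2,numpy as np
def ray(c,u,v):
    R=np.array(c["orientation"]);return np.array(c["position"]),R@np.array([(u-c["cx"])/c["fx"],(v-c["cy"])/c["fy"],1.])
def at_z(c,u,v,z):
    o,r=ray(c,u,v);return o+r*(z-o[2])/r[2]
def at_d(c,u,v,d):
    o,r=ray(c,u,v);return o+r*d
def cloud(c,d):
    v,u=np.mgrid[:d.shape[0],:d.shape[1]];R=np.array(c["orientation"])
    P=np.stack([(u-c["cx"])/c["fx"]*d,(v-c["cy"])/c["fy"]*d,d],-1)@R.T+np.array(c["position"]);P[d<=0]=np.nan;return P
def tri(c1,p1,c2,p2):
    o1,r1=ray(c1,*p1);o2,r2=ray(c2,*p2);A=np.stack([r1,-r2],1);t=np.linalg.lstsq(A,o2-o1,rcond=None)[0]
    a,b=o1+r1*t[0],o2+r2*t[1];return (a+b)/2,np.linalg.norm(a-b)
E
python3 - <<'E'
from h import *
a=np.load("pics/top0.npz");p,d=a["p"],a["d"]
def crop(p,x0,y0,w,h,s):return cv2.resize(p[y0:y0+h,x0:x0+w,::-1],None,fx=s,fy=s,interpolation=cv2.INTER_CUBIC)
i1=crop(p,150,140,160,110,5);cv2.imwrite("pics/topA.png",i1)
b=np.load("pics/scene0.npz")
i2=np.vstack([np.hstack([crop(p,340,140,80,60+40,4),]),])
i3=crop(b["p"],180,290,120,100,4)
cv2.imwrite("pics/scoop.png",np.hstack([i2,i3]))
E
```

```text
(no output)
```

View pics/topA.png

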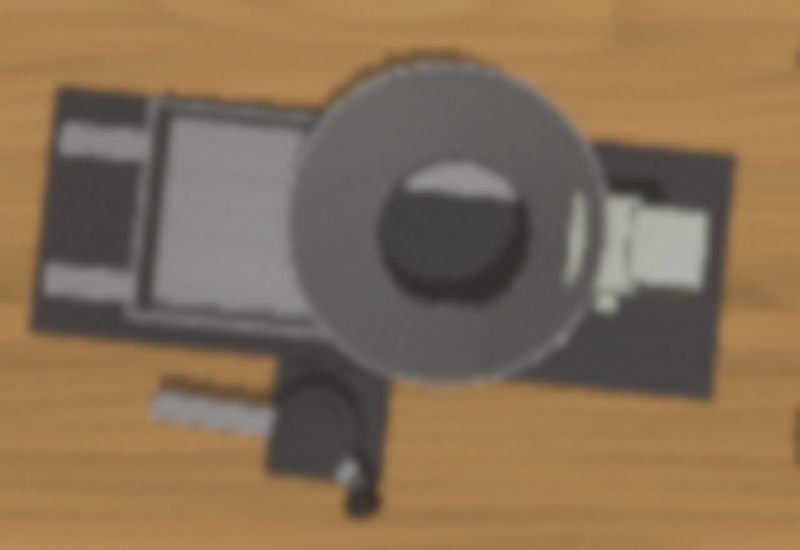

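View pics/scoop.png

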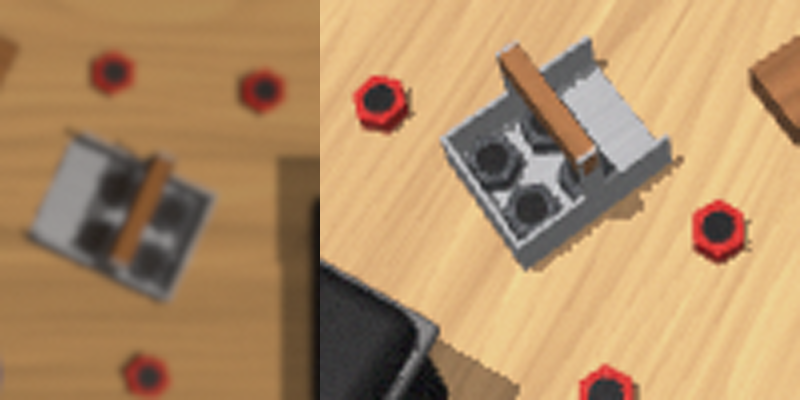

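Crop A shows the plate corners at (58,88), (33,330), (735,155) and (710,398), the rim centre near (449,221), the box rear rim from (152,97) to (130,318), and the knob at (362,498). In the scoop crop the bar runs from (160,157) to (122,262), and the open lip is on the left (75,135)-(30,235).

```bash
python3 - <<'E'
from h import *
np.set_printoptions(precision=4,suppress=True)
ct,cs=camera_info("top"),camera_info("scene")
A=lambda x,y:((x-2)/5+150,(y-2)/5+140)
T=lambda x,y:((x-1.5)/4+340,(y-1.5)/4+140)
S=lambda x,y:((x-321.5)/4+180,(y-1.5)/4+290)
pl=np.array([at_z(ct,*A(*q),.01)[:2] for q in [(58,88),(33,330),(735,155),(710,398)]])
st=np.array([[.075,.255],[-.075,.255],[.075,-.155],[-.075,-.155]])
m=st.mean(0);q=pl-pl.mean(0);H=(st-m).T@q
th=np.arctan2(H[0,1]-H[1,0],H[0,0]+H[1,1]);R=np.array([[np.cos(th),-np.sin(th)],[np.sin(th),np.cos(th)]])
o=pl.mean(0)-R@m
print("station",o,np.degrees(th),"resid",pl-(st@R.T+o))
print("rim c",at_z(ct,*A(449,221),.19))
print("knob",at_z(ct,*A(362,498),.105),"pred",R@[-.115-.0354,.072-.0354]+o)
print("box rear mid",at_z(ct,*A(141,208),.0875),"pred",R@[0,.212]+o)
for z in (.0,): 
  e=[at_z(ct,*T(160,157),.093),at_z(ct,*T(122,262),.093)];print("bar top",e,np.mean(e,0),np.linalg.norm(e[0]-e[1]))
print(tri(ct,T(142,208),cs,S(550,105)))
a=np.load("pics/top0.npz");P=cloud(ct,a["d"]);
b=np.load("pics/scene0.npz");Q=cloud(cs,b["d"])
for n,C in(("top",P),("scene",Q)):
  x=C.reshape(-1,3);x=x[np.isfinite(x).all(1)]
  k=x[(np.abs(x[:,:2]-e[0][:2]*.5-e[1][:2]*.5)<.08).all(1)&(x[:,2]>.083)&(x[:,2]<.11)]
  r=cv2.minAreaRect((k[:,:2]*1000).astype(np.float32));print(n,"bar",len(k),k.mean(0),r)
  k=x[(np.abs(x[:,:2]-o)<.12).all(1)&(x[:,2]>.186)&(x[:,2]<.2)]
  print(n,"rim",len(k),k[:,2].mean(),cv2.minEnclosingCircle((k[:,:2]*1000).astype(np.float32)))
  kp=R@[-.115-.0354,.072-.0354]+o
  k=x[(np.abs(x[:,:2]-kp)<.02).all(1)&(x[:,2]>.09)&(x[:,2]<.12)];print(n,"knob",len(k),k.mean(0),k[:,2].max())
  l=(x-np.r_[o,0]);l[:,:2]=l[:,:2]@R
  k=l[(abs(l[:,0])<.07)&(l[:,1]>.18)&(l[:,1]<.23)&(l[:,2]>.075)];print(n,"rear rim (station)",len(k),np.median(k,0),k[:,1].max())
print("tips",tcp_to_tips)
for n,uv,z in (("cup",(327,232),.085),("tape",(278,268),.06),("chisel h",(160,277),.03),("nutR",(376,233),.016)):print(n,at_z(ct,*uv,z)[:2])
E
```

```text
station [0.589 0.003] -5.1507790770577415 resid [[-0.0024 -0.0014]
 [ 0.0021 -0.0028]
 [-0.0016  0.0018]
 [ 0.0019  0.0024]]
rim c [0.5904 0.0023 0.19  ]
knob [0.4441 0.0543 0.105 ] pred [0.4425 0.0529]
box rear mid [0.6053 0.1824 0.0875] pred [0.608  0.2141]
bar top [array([ 0.6171, -0.3863,  0.093 ]), array([ 0.5426, -0.3593,  0.093 ])] [ 0.5799 -0.3728  0.093 ] 0.07919134687506156
(array([ 0.5814, -0.3755,  0.0848]), np.float64(0.00027935399895948776))
top bar 166 [ 0.5782 -0.373   0.0927] ((578.6990966796875, -374.14923095703125), (14.948604583740234, 85.66609954833984), 65.26941680908203)
top rim 454 0.18952664026633262 ((585.933349609375, -15.100868225097656), 103.15631866455078)
top knob 33 [0.4406 0.0554 0.1043] 0.10973549678533434
top rear rim (station) 25 [0.001  0.1809 0.0867] 0.18244953647505474
scene bar 242 [ 0.582  -0.3785  0.0917] ((579.5844116210938, -376.68798828125), (14.553966522216797, 88.00149536132812), 65.1122817993164)
scene rim 258 0.18839714400096635 ((586.1804809570312, -13.941149711608887), 101.00376892089844)
scene knob 34 [0.4432 0.0499 0.1006] 0.10627972118861795
scene rear rim (station) 3 [0.0227 0.1802 0.0846] 0.18039014655206348
tips 0.017
cup [ 0.466  -0.2389]
tape [ 0.3617 -0.1019]
chisel h [0.3306 0.2407]
nutR [ 0.4632 -0.3939]
```

```bash
cat >> h.py <<'E'
from scipy.spatial.transform import Rotation as Ro
np.set_printoptions(precision=4,suppress=True)
TH=np.radians(-5.15);O=np.array([.5895,.0025,0.]);RS=Ro.from_euler("z",TH).as_matrix()
def W(*p):return O+RS@np.array(p)
def pose(yaw,tilt=0):
    "tool down, tool y along world angle yaw (deg); then hand leant by tilt (deg) towards its tool +x"
    y=np.r_[np.cos(np.radians(yaw)),np.sin(np.radians(yaw)),0];z=np.r_[0,0,-1.];x=np.cross(y,z)
    return np.stack([x,y,z],1)@Ro.from_euler("y",-tilt,degrees=True).as_matrix()
def go(p,R,p0=None,R0=None):
    s=sense();p0=np.array(s["tcp_pos"]) if p0 is None else p0;R0=np.array(s["ee_rot"]) if R0 is None else R0
    d=R0.T@(np.array(p)-p0);a=Ro.from_matrix(R0.T@R).as_rotvec(degrees=True)
    print("shift",d.round(4),"turn",a.round(2),"rows",np.ceil(max(np.linalg.norm(d)/.05,np.linalg.norm(a)/8.59)));return np.array(p),R
E
python3 - <<'E'
from h import *
R=pose(-5.15,38);print(R, RS[:,1])
a=go(W(0,.245,.30),R);b=go(W(0,.245,.075),R,*a)
E
```

```text
[[ 0.0707  0.996  -0.0553]
 [ 0.7848 -0.0898 -0.6132]
 [-0.6157  0.     -0.788 ]] [0.0898 0.996  0.    ]
shift [ 0.6592 -0.6138 -0.0517] turn [-20.57 -34.2  -59.55] rows 19.0
shift [0.1385 0.     0.1773] turn [0. 0. 0.] rows 5.0
```

move_arm:
  motion:
    - [0, 0.1, -0.1, -0.05, -3, -5, -9]
    - [1, 0.33, -0.31, -0.05, -10, -17, -30]
    - [1, 0.33, -0.31, -0.05, -10, -17, -30]
    - [1, 0.33, -0.31, -0.05, -10, -17, -30]
    - [1, 0.33, -0.31, -0.05, -10, -17, -30]
    - [1, 0.66, -0.61, -0.05, -20.5, -34, -59.5]
    - [1, 0.66, -0.61, -0.05, -20.5, -34, -59.5]
    - [1, 0.66, -0.61, -0.05, -20.5, -34, -59.5]
    - [1, 0.66, -0.61, -0.05, -20.5, -34, -59.5]
    - [1, 0.66, -0.61, -0.05, -20.5, -34, -59.5]
    - [1, 0.66, -0.61, -0.05, -20.5, -34, -59.5]
    - [1, 0.66, -0.61, -0.05, -20.5, -34, -59.5]

```text
clock: 1.3
tcp_pos: [0.4883, -0.0299, 0.2904]
ee_rot: [[0.072, 0.996, -0.054], [0.786, -0.09, -0.612], [-0.614, 0.001, -0.789]]
ft_force: [1.0, -1.1, 0.4]
finger_gap: -0.0
gripper_force: 0.0
```

```bash
python3 - <<'E'
from h import *
print(sense()["tcp_pos"],sense()["joint_pos"])
R=pose(-5.15,38)
a=go(W(0,.245,.30),R)
E
```

```text
[ 0.4883 -0.0299  0.2904] [ 0.137   0.308  -0.5726  1.8661  0.727   1.457  -0.7881]
shift [ 0.2203  0.0977 -0.1833] turn [ 0.04 -0.13 -0.08] rows 7.0
```

move_arm:
  motion:
    - [1, 0.22, 0.098, -0.183, 0, 0, 0]
    - [1, 0.22, 0.098, -0.183, 0, 0, 0]
    - [1, 0.22, 0.098, -0.183, 0, 0, 0]
    - [1, 0.22, 0.098, -0.183, 0, 0, 0]
    - [1, 0.22, 0.098, -0.183, 0, 0, 0]
    - [1, 0.22, 0.098, -0.183, 0, 0, 0]
    - [1, 0.22, 0.098, -0.183, 0, 0, 0]
    - [1, 0.358, 0.098, -0.006, 0, 0, 0]
    - [1, 0.358, 0.098, -0.006, 0, 0, 0]
    - [1, 0.358, 0.098, -0.006, 0, 0, 0]
    - [1, 0.358, 0.098, -0.006, 0, 0, 0]
    - [1, 0.358, 0.098, -0.006, 0, 0, 0]

```text
clock: 2.5
tcp_pos: [0.6103, 0.2429, 0.0709]
ee_rot: [[0.07, 0.996, -0.058], [0.785, -0.091, -0.613], [-0.616, -0.003, -0.788]]
ft_force: [-0.1, -0.4, 0.4]
finger_gap: -0.002
gripper_force: 0.0
```

```bash
python3 - <<'E'
from h import *
s=sense();print(s["tcp_pos"],s["joint_pos"],s["ft_force"])
R=pose(-5.15,38)
for y in (.245,.210,.2,.09,.081): go(W(0,y,.075),R)
E
```

```text
[0.6103 0.2429 0.0709] [-0.3126  0.9714 -0.5421  1.348   0.8471  1.5697 -1.1536] [-0.143  -0.3571  0.3508]
shift [ 0.0004  0.0008 -0.0055] turn [-0.15  0.04  0.05] rows 1.0
shift [-0.0272  0.0009  0.016 ] turn [-0.15  0.04  0.05] rows 1.0
shift [-0.035   0.0009  0.0222] turn [-0.15  0.04  0.05] rows 1.0
shift [-0.1217  0.001   0.09  ] turn [-0.15  0.04  0.05] rows 4.0
shift [-0.1288  0.001   0.0955] turn [-0.15  0.04  0.05] rows 4.0
```

move_arm:
  motion:
    - [1, -0.016, 0.001, 0.007, 0, 0, 0]
    - [1, -0.028, 0.001, 0.016, 0, 0, 0]
    - [1, -0.033, 0.001, 0.02, 0, 0, 0]
    - [1, -0.038, 0.001, 0.024, 0, 0, 0]
    - [1, -0.043, 0.001, 0.028, 0, 0, 0]
    - [1, -0.049, 0.001, 0.033, 0, 0, 0]
    - [1, -0.055, 0.001, 0.038, 0, 0, 0]
    - [1, -0.063, 0.001, 0.044, 0, 0, 0]
    - [1, -0.071, 0.001, 0.05, 0, 0, 0]
    - [1, -0.079, 0.001, 0.056, 0, 0, 0]
    - [1, -0.087, 0.001, 0.062, 0, 0, 0]
    - [1, -0.093, 0.001, 0.066, 0, 0, 0]

```text
clock: 3.7
tcp_pos: [0.6023, 0.1295, 0.0803]
ee_rot: [[0.073, 0.996, -0.055], [0.786, -0.091, -0.611], [-0.614, 0.001, -0.789]]
ft_force: [0.5, 3.3, -2.2]
finger_gap: 0.002
gripper_force: 1.7
```

```bash
python3 - <<'E'
from h import *
s=sense();print(RS.T@(s["tcp_pos"]-O),s["ft_force"])
p,d=grab_frame("top");cv2.imwrite("pics/t1.png",p[:,:,::-1])
x=cloud(camera_info("top"),d).reshape(-1,3);x=x[np.isfinite(x).all(1)];l=(x-O)@RS
for a in np.arange(.05,.2,.005):
  k=l[(abs(abs(l[:,0])-.045)<.015)&(l[:,1]>a)&(l[:,1]<a+.005)];print(round(a,3),len(k),np.percentile(k[:,2],[10,50,90]) if len(k) else '')
E
```

```text
[0.0013 0.1277 0.0803] [ 0.5393  3.2765 -2.2035]
0.05 51 [0.1581 0.169  0.1835]
0.055 48 [0.1641 0.1766 0.1854]
0.06 46 [0.1709 0.181  0.19  ]
0.065 35 [0.1766 0.1836 0.191 ]
0.07 28 [0.1817 0.1886 0.1922]
0.075 9 [0.1534 0.1905 0.1919]
0.08 2 [0.0314 0.0341 0.0367]
0.085 7 [0.0326 0.0347 0.0575]
0.09 16 [0.0337 0.0372 0.0856]
0.095 23 [0.0338 0.0363 0.0834]
0.1 29 [0.0341 0.0368 0.0574]
0.105 92 [0.0343 0.0557 0.0877]
0.11 14 [0.0852 0.0879 0.0903]
0.115 0 
0.12 13 [0.02   0.0242 0.0287]
0.125 33 [0.0088 0.0201 0.0226]
0.13 40 [0.01   0.0227 0.4638]
0.135 46 [0.0086 0.0221 0.4732]
0.14 64 [0.0125 0.0263 0.4745]
0.145 72 [0.0136 0.1219 0.4784]
0.15 90 [0.0102 0.1296 0.478 ]
0.155 86 [0.0139 0.136  0.4749]
0.16 103 [0.0147 0.1414 0.4793]
0.165 95 [0.0212 0.1458 0.4792]
0.17 100 [0.1103 0.15   0.4816]
0.175 89 [0.1377 0.16   0.4798]
0.18 75 [0.1329 0.1824 0.4809]
0.185 57 [0.1449 0.4537 0.4803]
0.19 58 [0.1541 0.4536 0.4773]
0.195 51 [0.1903 0.4602 0.4781]
0.2 42 [0.1921 0.4576 0.4745]
```

move_arm:
  motion:
    - [1, -0.004, 0, 0.006, 0, 0, 0]
    - [1, -0.009, 0, 0.011, 0, 0, 0]
    - [1, -0.015, 0, 0.016, 0, 0, 0]
    - [1, -0.021, 0, 0.021, 0, 0, 0]
    - [1, -0.026, 0, 0.025, 0, 0, 0]
    - [1, -0.029, 0, 0.028, 0, 0, 0]
    - [1, -0.031, 0, 0.0295, 0, 0, 0]
    - [1, -0.033, 0, 0.031, 0, 0, 0]

```text
clock: 4.55
tcp_pos: [0.5985, 0.0859, 0.0763]
ee_rot: [[0.073, 0.996, -0.054], [0.786, -0.09, -0.611], [-0.613, 0.002, -0.79]]
ft_force: [0.3, 4.4, 1.9]
finger_gap: 0.002
gripper_force: 1.6
```

```bash
python3 - <<'E'
from h import *
s=sense();print(RS.T@(s["tcp_pos"]-O),s["ft_force"])
E
```

```text
[0.0015 0.0839 0.0763] [0.3354 4.429  1.9292]
```

Now about 7 mm remain, so I advance slowly in 1 mm steps.

move_arm:
  motion:
    - [1, -0.001, 0, 0.001, 0, 0, 0]
    - [1, -0.002, 0, 0.0015, 0, 0, 0]
    - [1, -0.003, 0, 0.002, 0, 0, 0]
    - [1, -0.0035, 0, 0.0025, 0, 0, 0]
    - [1, -0.004, 0, 0.003, 0, 0, 0]

```text
clock: 5.05
tcp_pos: [0.598, 0.0809, 0.0764]
ee_rot: [[0.073, 0.996, -0.054], [0.786, -0.091, -0.611], [-0.614, 0.002, -0.79]]
ft_force: [0.8, 4.0, 0.5]
finger_gap: 0.0
gripper_force: 2.2
```

move_arm:
  motion:
    - [1, -0.0008, 0, 0.0006, 0, 0, 0]
    - [1, -0.0016, 0, 0.0012, 0, 0, 0]

```text
clock: 5.25
tcp_pos: [0.5979, 0.0806, 0.0764]
ee_rot: [[0.072, 0.996, -0.053], [0.788, -0.089, -0.609], [-0.611, 0.002, -0.791]]
ft_force: [2.4, 15.0, 0.1]
finger_gap: 0.0
gripper_force: 7.7
```

move_arm:
  motion:
    - [1, -0.0006, 0, 0.0005, 0, 0, 0]
    - [1, -0.0006, 0, 0.0005, 0, 0, 0]
    - [1, -0.0006, 0, 0.0005, 0, 0, 0]

```text
clock: 5.55
tcp_pos: [0.5979, 0.0807, 0.0764]
ee_rot: [[0.071, 0.996, -0.052], [0.789, -0.088, -0.608], [-0.611, 0.002, -0.792]]
ft_force: [1.9, 15.4, 0.1]
finger_gap: -0.003
gripper_force: 7.7
```

```bash
python3 - <<'E'
from h import *
s=sense();print(RS.T@(s["tcp_pos"]-O),s["ft_force"])
p,d=grab_frame("top");cv2.imwrite("pics/t2.png",p[:,:,::-1]);p,d2=grab_frame("scene");cv2.imwrite("pics/s2.png",p[:,:,::-1])
for n,D in(("top",d),("scene",d2)):
  x=cloud(camera_info(n),D).reshape(-1,3);x=x[np.isfinite(x).all(1)];l=(x-O)@RS
  for a in np.arange(.046,.09,.002):
    k=l[(abs(abs(l[:,0])-.045)<.015)&(l[:,1]>a)&(l[:,1]<a+.002)&(l[:,2]>.08)&(l[:,2]<.095)];print(n,round(a,3),len(k)) if len(k) else 0
R0=np.array(s["ee_rot"])
# retreat, then to above knob
R=pose(-5.15,38)
a=go(W(0,.15,.11),R);b=go(W(0,.20,.25),R)
# knob
print("knob",W(-.1504,.0366,.085),"axis",W(-.115,.072,0))
E
```

```text
[0.0014 0.0786 0.0764] [ 1.8693 15.4326  0.1401]
scene 0.056 6
scene 0.058 2
scene 0.06 2
shift [ 0.036  -0.0012 -0.0702] turn [ 0.15 -0.37 -0.01] rows 2.0
shift [-0.0099 -0.0008 -0.2116] turn [ 0.15 -0.37 -0.01] rows 5.0
knob [0.443  0.0525 0.085 ] axis [0.4814 0.0845 0.    ]
```

move_arm:
  motion:
    - [1, 0.036, -0.001, -0.07, 0, 0, 0]
    - [1, 0.036, -0.001, -0.07, 0, 0, 0]
    - [0, -0.01, -0.001, -0.212, 0, 0, 0]
    - [-0.5, -0.01, -0.001, -0.212, 0, 0, 0]
    - [-1, -0.01, -0.001, -0.212, 0, 0, 0]
    - [-1, -0.01, -0.001, -0.212, 0, 0, 0]

```text
clock: 6.25
tcp_pos: [0.6083, 0.2031, 0.2561]
ee_rot: [[0.075, 0.996, -0.048], [0.789, -0.089, -0.608], [-0.61, 0.008, -0.793]]
ft_force: [-0.2, -0.0, -0.8]
finger_gap: 0.678
gripper_force: 0.0
```

```bash
python3 - <<'E'
from h import *
s=sense();print(RS.T@(s["tcp_pos"]-O),s["joint_pos"])
go([.443,.053,.25],pose(130))
E
```

```text
[0.0007 0.2015 0.2561] [-0.2319  0.7217 -0.5895  1.3476  0.7827  1.7344 -0.989 ]
shift [-0.1272 -0.1513  0.104 ] turn [ -43.75   18.66 -129.29] rows 17.0
```

move_arm:
  motion:
    - [-1, -0.06, -0.075, 0.05, -22, 9.3, -64.5]
    - [-1, -0.06, -0.075, 0.05, -22, 9.3, -64.5]
    - [-1, -0.06, -0.075, 0.05, -22, 9.3, -64.5]
    - [-1, -0.06, -0.075, 0.05, -22, 9.3, -64.5]
    - [-1, -0.06, -0.075, 0.05, -22, 9.3, -64.5]
    - [-1, -0.06, -0.075, 0.05, -22, 9.3, -64.5]
    - [-1, -0.06, -0.075, 0.05, -22, 9.3, -64.5]
    - [-1, -0.127, -0.151, 0.104, -43.5, 18.5, -129]
    - [-1, -0.127, -0.151, 0.104, -43.5, 18.5, -129]
    - [-1, -0.127, -0.151, 0.104, -43.5, 18.5, -129]
    - [-1, -0.127, -0.151, 0.104, -43.5, 18.5, -129]
    - [-1, -0.127, -0.151, 0.104, -43.5, 18.5, -129]

```text
clock: 7.45
tcp_pos: [0.4412, 0.0487, 0.2456]
ee_rot: [[-0.987, 0.013, 0.158], [-0.017, 0.983, -0.185], [-0.158, -0.186, -0.97]]
ft_force: [-0.0, 0.7, 0.7]
finger_gap: 1.002
gripper_force: 0.0
```

```bash
python3 - <<'E'
from h import *
s=sense();print(s["tcp_pos"],s["joint_pos"])
go([.443,.053,.25],pose(130))
E
```

```text
[0.4412 0.0487 0.2456] [ 0.6648  0.1045 -1.0323  2.104   0.4022  0.9376  0.9785]
shift [-0.0025  0.0034 -0.0048] turn [-13.49   5.04 -39.7 ] rows 5.0
```

move_arm:
  motion:
    - [-1, -0.0025, 0.0035, -0.005, -13.5, 5, -39.7]
    - [-1, -0.0025, 0.0035, -0.005, -13.5, 5, -39.7]
    - [-1, -0.0025, 0.0035, -0.005, -13.5, 5, -39.7]
    - [-1, -0.0025, 0.0035, -0.005, -13.5, 5, -39.7]
    - [-1, -0.0025, 0.0035, -0.005, -13.5, 5, -39.7]
    - [-1, -0.0025, 0.0035, -0.005, -13.5, 5, -39.7]

```text
clock: 8.05
tcp_pos: [0.4442, 0.0536, 0.2499]
ee_rot: [[-0.768, -0.641, -0.0], [-0.641, 0.768, 0.003], [-0.002, 0.003, -1.0]]
ft_force: [-0.6, 0.3, -0.2]
finger_gap: 1.002
gripper_force: 0.0
```

```bash
python3 - <<'E'
from h import *
s=sense();print(s["tcp_pos"],s["joint_pos"])
c=camera_info("wrist");p,d=grab_frame("wrist");cv2.imwrite("pics/w1.png",p[:,:,::-1])
x=cloud(c,d).reshape(-1,3);x=x[np.isfinite(x).all(1)]
k=x[(np.abs(x[:,:2]-[.443,.053])<.03).all(1)&(x[:,2]>.095)&(x[:,2]<.12)]
print(len(k),k.mean(0),k.max(0),k.min(0))
k=x[(x[:,2]>.028)&(x[:,2]<.09)];print(len(k))
go([.443,.053,.087],pose(130))
E
```

```text
[0.4442 0.0536 0.2499] [ 0.8296  0.2273 -1.1268  2.0056  0.2332  1.0481  1.8613]
284 [0.4406 0.0541 0.1033] [0.4499 0.063  0.1061] [0.4325 0.0458 0.095 ]
20191
shift [ 0.0019 -0.0004  0.1628] turn [ 0.06  0.14 -0.4 ] rows 4.0
```

View pics/w1.png

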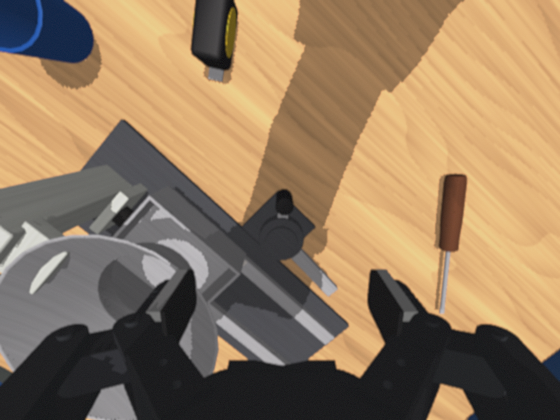

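The wrist view shows the knob at (284,203), the post at (283,237) and the tongue tip at (330,290). The jaws straddle the knob clear of the funnel, so I descend.

move_arm:
  motion:
    - [-1, 0.002, 0.001, 0.05, 0, 0, 0]
    - [-1, 0.002, 0.001, 0.1, 0, 0, 0]
    - [-1, 0.002, 0.001, 0.14, 0, 0, 0]
    - [-0.5, 0.002, 0.001, 0.162, 0, 0, 0]
    - [0, 0.002, 0.001, 0.162, 0, 0, 0]
    - [1, 0.002, 0.001, 0.162, 0, 0, 0]
    - [1, 0.002, 0.001, 0.162, 0, 0, 0]
    - [1, 0.002, 0.001, 0.162, 0, 0, 0]
    - [1, 0.002, 0.001, 0.162, 0, 0, 0]
  grip_force: 25

```text
clock: 9.0
tcp_pos: [0.4428, 0.0544, 0.0895]
ee_rot: [[-0.769, -0.64, 0.004], [-0.64, 0.769, 0.001], [-0.004, -0.001, -1.0]]
ft_force: [-3.6, -0.7, 14.4]
finger_gap: 0.205
gripper_force: 26.4
```

```bash
python3 - <<'E'
from h import *
s=sense();p0=np.array(s["tcp_pos"]);R0=np.array(s["ee_rot"]);print(p0,s["joint_pos"],s["ft_force"],s["finger_gap"])
ax=W(-.115,.072,0);v=p0-ax;v[2]=0;print("r",np.linalg.norm(v),np.degrees(np.arctan2(v[1],v[0]))+5.15)
for a in range(8,97,8):
  v2=Ro.from_euler("z",-a,degrees=True).apply(v*.05/np.linalg.norm(v));t=ax+v2;t[2]=p0[2];print(a,(R0.T@(t-p0)).round(4))
E
```

```text
[0.4428 0.0544 0.0895] [ 0.5668  0.4996 -0.897   2.1503  0.5824  0.7476  1.5504] [-3.5799 -0.697  14.3873] 0.204565518169973
r 0.049010591329920236 -136.85718947261168
8 [ 0.0003  0.007  -0.    ]
16 [-0.0014  0.0137 -0.    ]
24 [-0.004   0.0202 -0.    ]
32 [-0.0074  0.0263 -0.    ]
40 [-0.0117  0.0318  0.    ]
48 [-0.0167  0.0367  0.    ]
56 [-0.0223  0.0408  0.    ]
64 [-0.0285  0.0441  0.0001]
72 [-0.035   0.0465  0.0001]
80 [-0.0418  0.048   0.0001]
88 [-0.0488  0.0485  0.0001]
96 [-0.0557  0.048   0.0002]
```

move_arm:
  motion:
    - [1, 0, 0, -0.003, 0, 0, 0]
    - [1, 0, 0.007, -0.003, 0, 0, 8]
    - [1, -0.0014, 0.0137, -0.003, 0, 0, 16]
    - [1, -0.004, 0.0202, -0.003, 0, 0, 24]
    - [1, -0.0074, 0.0263, -0.003, 0, 0, 32]
    - [1, -0.0117, 0.0318, -0.003, 0, 0, 40]
    - [1, -0.0117, 0.0318, -0.003, 0, 0, 40]

```text
clock: 9.7
tcp_pos: [0.4316, 0.0867, 0.0917]
ee_rot: [[-1.0, 0.009, 0.004], [0.009, 1.0, 0.003], [-0.004, 0.003, -1.0]]
ft_force: [9.8, -0.1, -18.9]
finger_gap: 0.198
gripper_force: 26.8
```

```bash
python3 - <<'E'
from h import *
s=sense();p0=np.array(s["tcp_pos"]);R0=np.array(s["ee_rot"]);print(p0,s["joint_pos"],s["ft_force"],s["finger_gap"],s["moment"])
ax=W(-.115,.072,0);v=p0-ax;v[2]=0;print("r",np.linalg.norm(v),np.degrees(np.arctan2(v[1],v[0]))+5.15)
for a in range(8,73,8):
  v2=Ro.from_euler("z",-a,degrees=True).apply(v*.05/np.linalg.norm(v));t=ax+v2;t[2]=p0[2];print(a,(R0.T@(t-p0)).round(4))
E
```

```text
[0.4316 0.0867 0.0917] [ 0.3741  0.4286 -0.7449  2.1661  0.4517  0.6982  0.8833] [  9.7811  -0.0943 -18.9455] 0.19759595650478023 [-0.0708 -1.9321 -0.0768]
r 0.04987334437228997 182.6190341071612
8 [-0.0006  0.0069  0.    ]
16 [-0.0023  0.0137  0.    ]
24 [-0.0049  0.0202  0.0001]
32 [-0.0084  0.0262  0.0001]
40 [-0.0127  0.0317  0.0001]
48 [-0.0177  0.0366  0.0002]
56 [-0.0233  0.0407  0.0002]
64 [-0.0295  0.0439  0.0002]
72 [-0.0361  0.0463  0.0003]
```

move_arm:
  motion:
    - [1, -0.0006, 0.007, 0.0015, 0, 0, 8]
    - [1, -0.0023, 0.0137, 0.0015, 0, 0, 16]
    - [1, -0.0049, 0.0202, 0.0015, 0, 0, 24]
    - [1, -0.0084, 0.0262, 0.0015, 0, 0, 32]
    - [1, -0.0127, 0.0317, 0.0015, 0, 0, 40]
    - [1, -0.0177, 0.0366, 0.0015, 0, 0, 48]
    - [1, -0.0197, 0.0383, 0.0015, 0, 0, 51]
    - [1, -0.0197, 0.0383, 0.0015, 0, 0, 51]
    - [1, -0.0197, 0.0383, 0.0015, 0, 0, 51]

```text
clock: 10.6
tcp_pos: [0.45, 0.1227, 0.0911]
ee_rot: [[-0.625, 0.78, 0.001], [0.78, 0.625, -0.001], [-0.001, -0.0, -1.0]]
ft_force: [-15.1, -16.1, 32.9]
finger_gap: 0.199
gripper_force: 32.2
```

```bash
python3 - <<'E'
from h import *
s=sense();p0=np.array(s["tcp_pos"]);R0=np.array(s["ee_rot"]);print(p0,s["joint_pos"],s["ft_force"],s["finger_gap"],s["moment"])
ax=W(-.115,.072,0);v=p0-ax;v[2]=0;print("r",np.linalg.norm(v),np.degrees(np.arctan2(v[1],v[0]))+5.15)
p,d=grab_frame("scene");cv2.imwrite("pics/s3.png",cv2.resize(p[150:280,210:390,::-1],None,fx=4,fy=4,interpolation=cv2.INTER_CUBIC))
E
```

```text
[0.45   0.1227 0.0911] [ 0.117   0.4206 -0.5281  2.1085  0.3308  0.6916  0.0448] [-15.0631 -16.1429  32.9337] 0.1986977694680351 [-3.5015  3.2205  0.0904]
r 0.04948057045431907 134.59796097003044
```

View pics/s3.png

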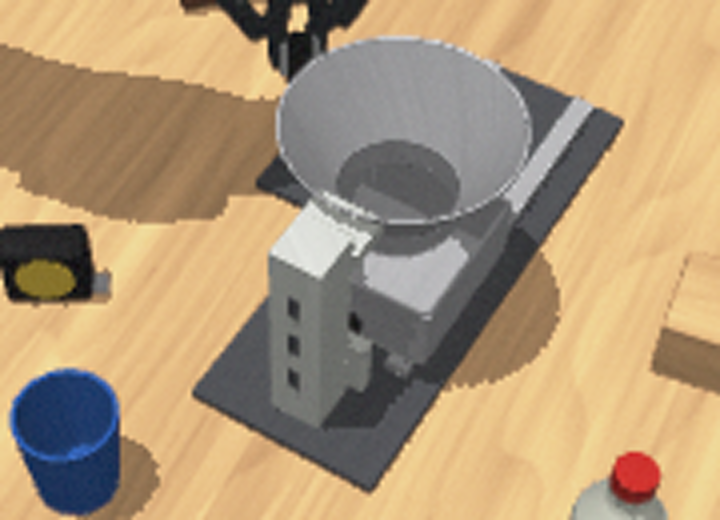

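move_arm:
  motion:
    - [0.5, 0, 0, 0, 0, 0, 0]
    - [0, 0, 0, 0, 0, 0, 0]
    - [-1, 0, 0, 0, 0, 0, 0]
    - [-1, 0, 0, -0.03, 0, 0, 0]
    - [-1, 0, 0, -0.08, 0, 0, 0]
    - [-1, 0, 0, -0.13, 0, 0, 0]
    - [-1, 0, 0, -0.17, 0, 0, 0]
    - [-1, 0, 0, -0.17, 0, 0, 0]

```text
clock: 11.45
tcp_pos: [0.4522, 0.1251, 0.2648]
ee_rot: [[-0.627, 0.779, 0.009], [0.779, 0.627, 0.003], [-0.003, 0.009, -1.0]]
ft_force: [0.3, 0.7, -0.7]
finger_gap: 1.0
gripper_force: 0.0
```

```bash
python3 - <<'E'
from h import *
s=sense();print(s["tcp_pos"],s["joint_pos"],s["finger_gap"])
go([.579,-.376,.25],pose(65.2))
p,d=grab_frame("wrist")
c=camera_info("wrist");x=cloud(c,d).reshape(-1,3);x=x[np.isfinite(x).all(1)];l=(x-O)@RS
k=l[(abs(l[:,0]+.15)<.03)&(abs(l[:,1]-.107)<.03)&(l[:,2]>.09)&(l[:,2]<.12)];print("knob",len(k),k.mean(0) if len(k) else 0)
E
```

```text
[0.4522 0.1251 0.2648] [ 0.2466  0.1525 -0.6338  1.9566  0.1043  1.0543  0.245 ] 0.9995778374611728
shift [-0.4699 -0.2154  0.0144] turn [  0.47   0.31 -26.39] rows 11.0
knob 265 [-0.1522  0.1071  0.1005]
```

move_arm:
  motion:
    - [-1, -0.47, -0.215, 0.014, 0.5, 0.3, -26.4]
    - [-1, -0.47, -0.215, 0.014, 0.5, 0.3, -26.4]
    - [-1, -0.47, -0.215, 0.014, 0.5, 0.3, -26.4]
    - [-1, -0.47, -0.215, 0.014, 0.5, 0.3, -26.4]
    - [-1, -0.47, -0.215, 0.014, 0.5, 0.3, -26.4]
    - [-1, -0.47, -0.215, 0.014, 0.5, 0.3, -26.4]
    - [-1, -0.47, -0.215, 0.014, 0.5, 0.3, -26.4]
    - [-1, -0.47, -0.215, 0.014, 0.5, 0.3, -26.4]
    - [-1, -0.47, -0.215, 0.014, 0.5, 0.3, -26.4]
    - [-1, -0.47, -0.215, 0.014, 0.5, 0.3, -26.4]
    - [-1, -0.47, -0.215, 0.014, 0.5, 0.3, -26.4]
    - [-1, -0.47, -0.215, 0.014, 0.5, 0.3, -26.4]

```text
clock: 12.7
tcp_pos: [0.5761, -0.3822, 0.2419]
ee_rot: [[-0.905, 0.425, -0.011], [0.425, 0.905, -0.001], [0.009, -0.006, -1.0]]
ft_force: [-0.0, -0.6, -1.3]
finger_gap: 0.999
gripper_force: 0.0
```

```bash
python3 - <<'E'
from h import *
s=sense();print(s["tcp_pos"],s["joint_pos"],s["finger_gap"])
c=camera_info("wrist");p,d=grab_frame("wrist");cv2.imwrite("pics/w2.png",p[:,:,::-1])
x=cloud(c,d).reshape(-1,3);x=x[np.isfinite(x).all(1)]
k=x[(np.abs(x[:,:2]-[.579,-.375])<.06).all(1)&(x[:,2]>.084)&(x[:,2]<.11)]
print(len(k),np.median(k,0),cv2.minAreaRect((k[:,:2]*1000).astype(np.float32)))
p,d=grab_frame("top");cv2.imwrite("pics/t3.png",cv2.resize(p[140:250,150:310,::-1],None,fx=5,fy=5,interpolation=cv2.INTER_CUBIC))
x=cloud(camera_info("top"),d).reshape(-1,3);x=x[np.isfinite(x).all(1)];l=(x-O)@RS
k=l[(abs(l[:,0]+.06)<.04)&(l[:,1]>.05)&(l[:,1]<.12)&(l[:,2]>.04)&(l[:,2]<.1)];print(len(k));print(k[::6])
go([.579,-.3755,.083],pose(65.2))
E
```

```text
[ 0.5761 -0.3822  0.2419] [ 0.7876  0.5747 -0.3764  1.4172  0.2225  1.2     1.5159] 0.9988441348889054
1268 [ 0.5772 -0.3747  0.0919] ((580.297607421875, -375.90087890625), (13.920783996582031, 86.3160400390625), 64.96648406982422)
94
[[-0.0564  0.0787  0.0614]
 [-0.0616  0.0725  0.0608]
 [-0.0678  0.0777  0.06  ]
 [-0.0707  0.0772  0.0614]
 [-0.0736  0.0765  0.065 ]
 [-0.0764  0.0766  0.0616]
 [-0.0792  0.0768  0.058 ]
 [-0.0821  0.0758  0.0633]
 [-0.0849  0.0759  0.0601]
 [-0.0878  0.0756  0.0599]
 [-0.0906  0.0755  0.0582]
 [-0.0941  0.0797  0.0674]
 [-0.0924  0.064   0.0571]
 [-0.0966  0.0773  0.062 ]
 [-0.0949  0.06    0.0645]
 [-0.0983  0.0654  0.0642]]
shift [-0.0026  0.0026  0.1599] turn [-0.21 -0.51 -0.04] rows 4.0
```

View pics/w2.png

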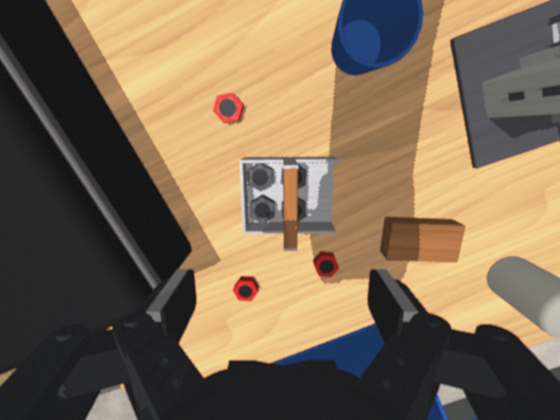

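View pics/t3.png

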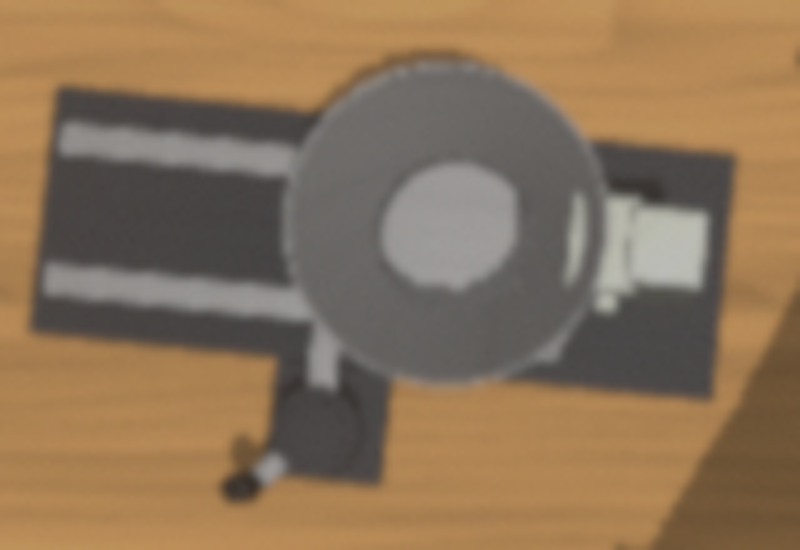

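The top view shows the tongue lying across the rail behind the box, at (323,365) along station x, with the box home so the spout shows only box floor. The wrist view shows the scoop bar at (290,207), parallel to the pads. I descend and grip it.

move_arm:
  motion:
    - [-1, -0.004, 0.0025, 0.05, -0.2, -0.5, 0]
    - [-1, -0.004, 0.0025, 0.1, -0.2, -0.5, 0]
    - [-1, -0.004, 0.0025, 0.14, -0.2, -0.5, 0]
    - [-1, -0.004, 0.0025, 0.16, -0.2, -0.5, 0]
    - [-0.3, -0.004, 0.0025, 0.16, -0.2, -0.5, 0]
    - [0.3, -0.004, 0.0025, 0.16, -0.2, -0.5, 0]
    - [1, -0.004, 0.0025, 0.16, -0.2, -0.5, 0]
    - [1, -0.004, 0.0025, 0.16, -0.2, -0.5, 0]
    - [1, -0.004, 0.0025, 0.16, -0.2, -0.5, 0]
    - [1, -0.004, 0.0025, 0.16, -0.2, -0.5, 0]
  grip_force: 70

```text
clock: 13.8
tcp_pos: [0.5814, -0.3766, 0.0862]
ee_rot: [[-0.908, 0.419, 0.003], [0.419, 0.908, -0.003], [-0.004, -0.001, -1.0]]
ft_force: [-1.0, 1.7, 7.9]
finger_gap: 0.149
gripper_force: 70.1
```

```bash
python3 - <<'E'
from h import *
s=sense();print(s["tcp_pos"],s["joint_pos"],s["finger_gap"],s["gripper_force"],s["ft_force"])
R0=np.array(s["ee_rot"]);p0=np.array(s["tcp_pos"])
fwd=R0[:,1]
a=go([.579,-.376,.36],R0)
# over funnel pre-pour: yaw 75
t=W(0,-.06,.36);b=go(t,pose(72),*a)
E
```

```text
[ 0.5814 -0.3766  0.0862] [ 0.7605  0.7301 -0.3425  1.5349  0.2863  0.9222  1.4639] 0.1494783677722445 70.09621381759644 [-0.9994  1.6583  7.8833]
shift [ 0.0013 -0.0008 -0.2738] turn [0. 0. 0.] rows 6.0
shift [ 0.129   0.2915 -0.0009] turn [-0.09  0.22 -6.79] rows 7.0
```

move_arm:
  motion:
    - [1, 0, 0, -0.008, 0, 0, 0]
    - [1, 0, 0, -0.025, 0, 0, 0]
    - [1, 0, 0, -0.055, 0, 0, 0]
    - [1, 0, 0, -0.09, 0, 0, 0]
    - [1, 0, 0, -0.125, 0, 0, 0]
    - [1, 0, 0, -0.16, 0, 0, 0]
    - [1, 0, 0, -0.195, 0, 0, 0]
    - [1, 0, 0, -0.22, 0, 0, 0]
    - [1, 0, 0, -0.235, 0, 0, 0]
    - [1, 0, 0, -0.24, 0, 0, 0]
    - [1, 0, 0, -0.24, 0, 0, 0]

```text
clock: 14.9
tcp_pos: [0.5803, -0.3758, 0.3248]
ee_rot: [[-0.908, 0.419, 0.001], [0.419, 0.908, -0.002], [-0.002, -0.001, -1.0]]
ft_force: [-0.1, -0.4, -5.1]
finger_gap: 0.151
gripper_force: 68.6
```

```bash
python3 - <<'E'
from h import *
s=sense();print(s["tcp_pos"],s["ee_rot"],s["finger_gap"],s["gripper_force"],s["ft_force"])
f=np.r_[np.cos(np.radians(72)),np.sin(np.radians(72)),0]
go(W(0,0,.325)-.015*f,pose(72))
E
```

```text
[ 0.5803 -0.3758  0.3248] [[-0.9079  0.4191  0.0013]
 [ 0.4191  0.9079 -0.0019]
 [-0.002  -0.0011 -1.    ]] 0.151459243073228 68.59221339225769 [-0.0619 -0.4129 -5.1271]
shift [ 0.1484  0.3324 -0.0009] turn [-0.07  0.11 -6.78] rows 8.0
```

move_arm:
  motion:
    - [1, 0.003, 0.007, 0, 0, 0, 0]
    - [1, 0.01, 0.022, 0, 0, 0, -0.5]
    - [1, 0.021, 0.047, 0, 0, 0, -1]
    - [1, 0.036, 0.08, 0, 0, 0, -1.6]
    - [1, 0.052, 0.117, 0, 0, 0, -2.4]
    - [1, 0.07, 0.157, 0, 0, 0, -3.2]
    - [1, 0.088, 0.197, 0, 0, 0, -4]
    - [1, 0.105, 0.235, 0, 0, 0, -4.8]
    - [1, 0.12, 0.269, 0, 0, 0, -5.5]
    - [1, 0.133, 0.298, 0, 0, 0, -6.1]
    - [1, 0.142, 0.319, 0, 0, 0, -6.6]
    - [1, 0.147, 0.33, 0, 0, 0, -6.8]

```text
clock: 16.1
tcp_pos: [0.5844, -0.011, 0.3238]
ee_rot: [[-0.952, 0.305, 0.001], [0.305, 0.952, -0.001], [-0.001, -0.001, -1.0]]
ft_force: [0.2, -0.1, -3.3]
finger_gap: 0.149
gripper_force: 68.6
```

```bash
python3 - <<'E'
from h import *
s=sense();print(s["tcp_pos"],s["joint_pos"],s["finger_gap"],s["ft_force"])
f=np.r_[np.cos(np.radians(72)),np.sin(np.radians(72)),0]
p,R=go(W(0,0,.315)-.015*f,pose(72))
R0=np.array(s["ee_rot"])
for t in (20,30,45): print(t,(R@Ro.from_euler("x",t,degrees=True).as_matrix())[:,2])
E
```

```text
[ 0.5844 -0.011   0.3238] [ 0.4082  0.3301 -0.5627  1.6108  0.1845  1.2533  1.0735] 0.1494754378732436 [ 0.2362 -0.0737 -3.3024]
shift [-0.0007 -0.0006  0.0088] turn [-0.06  0.06  0.27] rows 1.0
20 [-0.1057 -0.3253 -0.9397]
30 [-0.1545 -0.4755 -0.866 ]
45 [-0.2185 -0.6725 -0.7071]
```

move_arm:
  motion:
    - [1, 0, 0, 0.004, 4, 0, 0]
    - [1, 0, 0, 0.008, 10, 0, 0]
    - [1, 0, 0, 0.008, 15, 0, 0]
    - [1, 0, 0, 0.008, 19, 0, 0]
    - [1, 0, 0, 0.008, 22, 0, 0]
    - [1, 0, 0, 0.008, 24, 0, 0]
    - [1, 0, 0, 0.008, 26, 0, 0]
    - [1, 0, 0, 0.008, 28, 0, 0]
    - [1, 0, 0, 0.008, 30, 0, 0]
    - [1, 0, 0, 0.008, 32, 0, 0]
    - [1, 0, 0, 0.008, 33, 0, 0]
    - [1, 0, 0, 0.008, 34, 0, 0]

```text
clock: 17.3
tcp_pos: [0.5854, -0.0146, 0.3161]
ee_rot: [[-0.951, 0.256, -0.172], [0.309, 0.787, -0.534], [-0.002, -0.561, -0.828]]
ft_force: [-0.5, -0.6, -4.3]
finger_gap: 0.149
gripper_force: 68.8
```

```bash
python3 - <<'E'
from h import *
s=sense();print(s["tcp_pos"],s["joint_pos"],s["finger_gap"],s["ft_force"])
p,d=grab_frame("scene");cv2.imwrite("pics/s4.png",cv2.resize(p[60:300,180:460,::-1],None,fx=2.5,fy=2.5,interpolation=cv2.INTER_CUBIC))
E
```

```text
[ 0.5854 -0.0146  0.3161] [ 0.0594  0.4871 -0.458   1.5123  0.6498  1.6211  0.7497] 0.1494365483682448 [-0.4617 -0.5807 -4.3395]
```

View pics/s4.png

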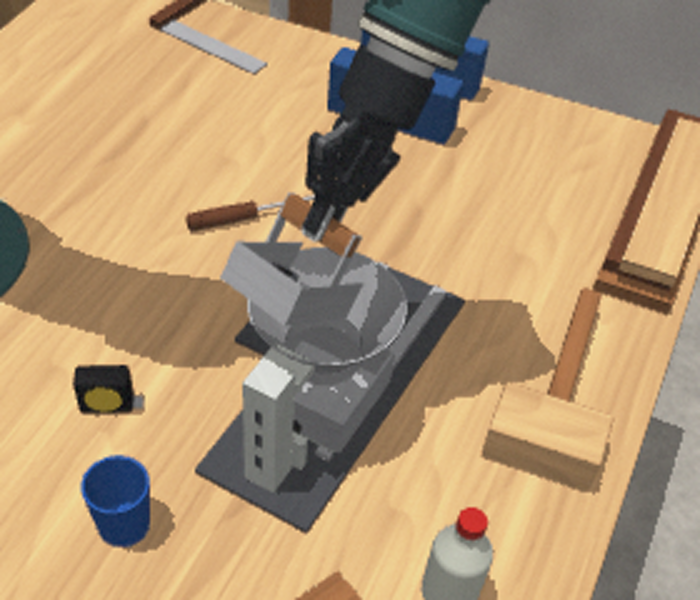

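The scoop is tipped about 34° over the funnel with its lip inside the rim at (320,320). I can't see any nuts yet, so I tip further.

move_arm:
  motion:
    - [1, 0, 0, 0, 1.5, 0, 0]
    - [1, 0, 0, 0, 3, 0, 0]
    - [1, 0, 0, 0, 4.5, 0, 0]
    - [1, 0, 0, 0, 6, 0, 0]
    - [1, 0, 0, 0, 7.5, 0, 0]
    - [1, 0, 0, 0, 9, 0, 0]
    - [1, 0, 0, 0, 10.5, 0, 0]
    - [1, 0, 0, 0, 12, 0, 0]
    - [1, 0, 0, 0, 12, 0, 0]
    - [1, 0, 0, 0, 12, 0, 0]

```text
clock: 18.35
tcp_pos: [0.5854, -0.0145, 0.3161]
ee_rot: [[-0.951, 0.215, -0.221], [0.309, 0.66, -0.685], [-0.002, -0.72, -0.694]]
ft_force: [-0.8, 0.8, -1.6]
finger_gap: 0.147
gripper_force: 69.1
```

```bash
python3 - <<'E'
from h import *
s=sense();print(s["tcp_pos"],s["joint_pos"],s["finger_gap"],s["ft_force"],s["moment"])
E
```

```text
[ 0.5854 -0.0145  0.3161] [-0.0389  0.5596 -0.415   1.485   0.7688  1.7607  0.6943] 0.14718847680516134 [-0.7872  0.7646 -1.5898] [ 1.1201 -0.4372  0.0118]
```

move_arm:
  motion:
    - [1, 0, 0, 0, 4, 0, 0]
    - [1, 0, 0, 0, 7, 0, 0]
    - [1, 0, 0, 0, 3, 0, 0]
    - [1, 0, 0, 0, 7, 0, 0]
    - [1, 0, 0, 0, 7, 0, 0]
    - [1, 0, 0, 0, 0, 0, 0]
    - [1, 0, 0, -0.01, -8, 0, 0]
    - [1, 0, 0, -0.01, -16, 0, 0]
    - [1, 0, 0, -0.01, -24, 0, 0]
    - [1, 0, 0, -0.01, -32, 0, 0]
    - [1, 0, 0, -0.01, -40, 0, 0]
    - [1, 0, 0, -0.01, -46, 0, 0]

```text
clock: 19.55
tcp_pos: [0.5879, -0.0086, 0.3244]
ee_rot: [[-0.95, 0.311, 0.007], [0.311, 0.95, 0.003], [-0.006, 0.005, -1.0]]
ft_force: [0.9, 0.1, -2.5]
finger_gap: 0.149
gripper_force: 69.2
```

```bash
python3 - <<'E'
from h import *
s=sense();print(s["tcp_pos"],s["joint_pos"],s["finger_gap"],s["ft_force"])
f=np.r_[np.cos(np.radians(72)),np.sin(np.radians(72)),0]
go(np.r_[.5815,-.376,.34],pose(65))
E
```

```text
[ 0.5879 -0.0086  0.3244] [ 0.4126  0.3348 -0.5728  1.6053  0.1868  1.2499  1.062 ] 0.1494104545057786 [ 0.8543  0.0814 -2.5438]
shift [-0.1082 -0.3511 -0.0167] turn [0.29 0.3  6.89] rows 8.0
```

Now I move back over the scoop's old spot, then look at the box and the pan.

move_arm:
  motion:
    - [1, -0.003, -0.01, -0.016, 0.3, 0.3, 0]
    - [1, -0.108, -0.351, -0.016, 0.3, 0.3, 7]
    - [1, -0.108, -0.351, -0.016, 0.3, 0.3, 7]
    - [1, -0.108, -0.351, -0.016, 0.3, 0.3, 7]
    - [1, -0.108, -0.351, -0.016, 0.3, 0.3, 7]
    - [1, -0.108, -0.351, -0.016, 0.3, 0.3, 7]
    - [1, -0.108, -0.351, -0.016, 0.3, 0.3, 7]
    - [1, -0.108, -0.351, -0.016, 0.3, 0.3, 7]
    - [1, -0.108, -0.351, -0.016, 0.3, 0.3, 7]
    - [1, -0.108, -0.351, -0.016, 0.3, 0.3, 7]

```text
clock: 20.55
tcp_pos: [0.5812, -0.3769, 0.3393]
ee_rot: [[-0.905, 0.425, -0.005], [0.425, 0.905, -0.004], [0.003, -0.006, -1.0]]
ft_force: [1.3, 1.0, -2.0]
finger_gap: 0.151
gripper_force: 69.3
```

```bash
python3 - <<'E'
from h import *
s=sense();print(s["tcp_pos"],s["finger_gap"],s["ft_force"])
def z(p,x,y,w,h,f):return cv2.resize(p[y:y+h,x:x+w,::-1],None,fx=f,fy=f,interpolation=cv2.INTER_CUBIC)
t,_=grab_frame("top");a=z(t,200,145,80,75,5)
c,_=grab_frame("scene");b=z(c,260,150,100,94,4)
w,_=grab_frame("wrist");b=cv2.resize(b,(400,375));e=z(w,0,0,560,420,.4)
m=np.hstack([a,b]);cv2.imwrite("pics/m5.png",np.vstack([m,np.hstack([e,z(c,150,150,240,180,168/180),np.zeros((168,800-224-224,3),np.uint8)])[:,:800]]))
go(np.r_[.5815,-.376,.0885],pose(65))
E
```

```text
[ 0.5812 -0.3769  0.3393] 0.15115096218714233 [ 1.2955  0.9571 -1.9513]
shift [-0.0008 -0.0014  0.2517] turn [-0.33 -0.12  0.12] rows 6.0
```

View pics/m5.png

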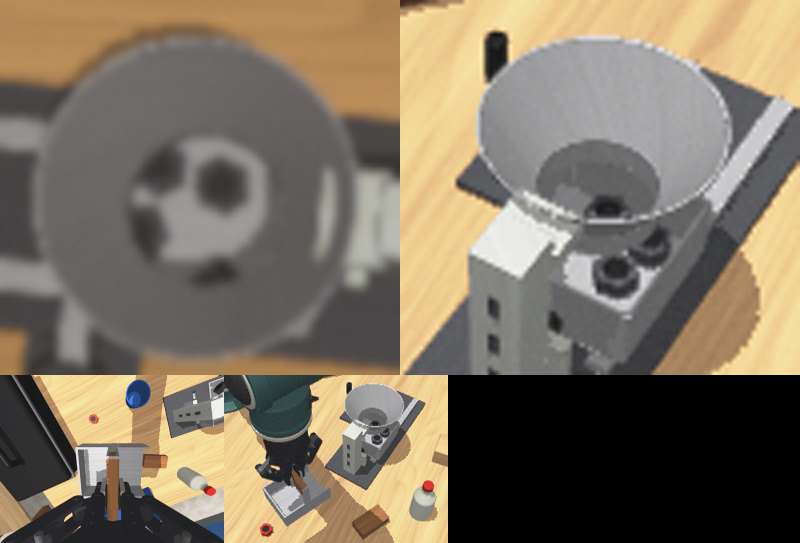

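The top crop shows four dark nuts in the box at (160,170), (222,185), (148,232) and (210,272), and the scoop is empty. I lower it now.

move_arm:
  motion:
    - [1, -0.001, -0.0015, 0.05, -0.3, 0, 0]
    - [1, -0.001, -0.0015, 0.1, -0.3, 0, 0]
    - [1, -0.001, -0.0015, 0.15, -0.3, 0, 0]
    - [1, -0.001, -0.0015, 0.19, -0.3, 0, 0]
    - [1, -0.001, -0.0015, 0.22, -0.3, 0, 0]
    - [1, -0.001, -0.0015, 0.238, -0.3, 0, 0]
    - [1, -0.001, -0.0015, 0.246, -0.3, 0, 0]
    - [1, -0.001, -0.0015, 0.25, -0.3, 0, 0]
    - [1, -0.001, -0.0015, 0.252, -0.3, 0, 0]
    - [1, -0.001, -0.0015, 0.252, -0.3, 0, 0]

```text
clock: 21.7
tcp_pos: [0.5814, -0.3781, 0.0889]
ee_rot: [[-0.906, 0.422, -0.002], [0.422, 0.906, -0.001], [0.001, -0.002, -1.0]]
ft_force: [0.4, -0.1, -0.7]
finger_gap: 0.149
gripper_force: 69.2
```

move_arm:
  motion:
    - [1, 0, 0, 0.0007, 0, 0, 0]
    - [1, 0, 0, 0.0014, 0, 0, 0]
    - [1, 0, 0, 0.0014, 0, 0, 0]

```text
clock: 22.0
tcp_pos: [0.5808, -0.378, 0.0866]
ee_rot: [[-0.906, 0.422, -0.003], [0.422, 0.906, -0.0], [0.002, -0.001, -1.0]]
ft_force: [0.4, 0.7, -2.0]
finger_gap: 0.147
gripper_force: 69.2
```

move_arm:
  motion:
    - [1, 0, 0, 0.0008, 0, 0, 0]
    - [1, 0, 0, 0.0012, 0, 0, 0]
    - [1, 0, 0, 0.0012, 0, 0, 0]

```text
clock: 22.3
tcp_pos: [0.5809, -0.3781, 0.0864]
ee_rot: [[-0.906, 0.423, -0.003], [0.423, 0.906, -0.001], [0.002, -0.002, -1.0]]
ft_force: [-7.3, 3.1, 13.7]
finger_gap: 0.154
gripper_force: 71.7
```

move_arm:
  motion:
    - [0.5, 0, 0, 0, 0, 0, 0]
    - [0.3, 0, 0, 0, 0, 0, 0]
    - [0, 0, 0, 0, 0, 0, 0]
    - [-0.5, 0, 0, 0, 0, 0, 0]
    - [-0.5, 0, 0, 0, 0, 0, 0]
    - [-0.5, 0, 0, -0.01, 0, 0, 0]
    - [-0.5, 0, 0, -0.04, 0, 0, 0]
    - [-0.5, 0, 0, -0.09, 0, 0, 0]
    - [-0.5, 0, 0, -0.14, 0, 0, 0]
    - [-0.5, 0, 0, -0.18, 0, 0, 0]
    - [-0.5, 0, 0, -0.18, 0, 0, 0]

```text
clock: 23.4
tcp_pos: [0.5833, -0.3786, 0.2727]
ee_rot: [[-0.906, 0.422, 0.005], [0.422, 0.906, -0.005], [-0.006, -0.003, -1.0]]
ft_force: [-0.6, 0.1, 0.1]
finger_gap: 0.749
gripper_force: 0.0
```

```bash
python3 - <<'E'
from h import *
s=sense();print(s["tcp_pos"],s["finger_gap"],s["ft_force"],s["clock"])
c=camera_info("wrist");p,d=grab_frame("wrist");cv2.imwrite("pics/w6.png",p[:,:,::-1])
x=cloud(c,d).reshape(-1,3);x=x[np.isfinite(x).all(1)]
k=x[(np.abs(x[:,:2]-[.579,-.375])<.06).all(1)&(x[:,2]>.084)&(x[:,2]<.11)]
print(len(k),np.median(k,0),np.percentile(k[:,2],[5,95]),cv2.minAreaRect((k[:,:2]*1000).astype(np.float32)))
A=np.c_[k[:,:2],np.ones(len(k))];print("tilt",np.linalg.lstsq(A,k[:,2],rcond=None)[0])
t,d=grab_frame("top");x=cloud(camera_info("top"),d).reshape(-1,3);x=x[np.isfinite(x).all(1)];l=(x-O)@RS
# tongue direction and nuts through spout
k=l[(l[:,0]>-.095)&(l[:,0]<-.06)&(l[:,1]>.05)&(l[:,1]<.1)&(l[:,2]>.045)&(l[:,2]<.075)];print("tongue",len(k),k.mean(0),np.polyfit(k[:,0],k[:,1],1))
k=l[(np.hypot(l[:,0],l[:,1])<.04)&(l[:,2]<.1)];print("in box z",len(k),np.percentile(k[:,2],[2,50,98]))
E
```

```text
[ 0.5833 -0.3786  0.2727] 0.7491648832437897 [-0.5512  0.1168  0.1303] 23.4
1048 [ 0.5756 -0.3762  0.092 ] [0.0904 0.0931] ((579.3948974609375, -377.4590148925781), (13.72330093383789, 85.7508773803711), 64.62297058105469)
tilt [0.0035 0.0024 0.0908]
tongue 71 [-0.0791  0.0732  0.0606] [0.0431 0.0766]
in box z 560 [0.0304 0.0379 0.0652]
```

```bash
python3 -c "
from plant import *
print(close_job())"
```

```text
the job is handed in; nothing more can be done
None
```

I handed the job in at about 23 s on the robot's clock; no verdict came back. The box is home against the stop, the collar is turned to its end stop, all four nuts are in the box, and the empty scoop stands upright on the bench at its old spot.

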